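# Set the spinning lathe's oil feed valve

### The job

Lift the clear dust cover off the oil feed valve by its knob and set it down upright on the cork mat, without letting it drop. Then take the black handle of the red wheel, turn the wheel clockwise until it is fully closed against its stop, back it off exactly two full turns anticlockwise, and finish still gripping the handle firmly so the wheel stays there (its return spring would wind it back). Leave everything else on the bench alone.

Things in the scene. Friction and masses are not known exactly. Their poses are not given: they have to be found in the camera images.
- valve: oil feed valve bolted to the bench: green cast block, round, 160 mm across and 30 mm high, with a copper pipe on each of two sides going down through the bench (pipes reach 120 mm from the axis, under 30 mm high). Origin: centre of its underside on the bench, on the wheel's axis. The red wheel sits above it and the cover rests loose on its flat top (30 mm above the bench) around the wheel
- wheel_axis (a point): centre of the red valve wheel on its upright axis, at the rim's height, 48 mm above the bench. The wheel is 102 mm across (rim of 12 mm round bar, three spokes, 26 mm hub); rim top 54 mm, hub top 56 mm above the bench. It does not rise or sink as it turns
- wheel (a joint): turn of the wheel, rad: 0 = fully closed against the hard stop, grows as the wheel opens, anticlockwise seen from above; 12.57 = two full turns open; other end stop 25.0. It starts between 1.8 and 5.2. Friction 0.06 N m; a return spring towards closed of 0.010 N m per rad winds it back when let go, down to about 6 rad (below that friction holds it); turning by the handle takes about 1 to 6 N
- handle: black upright revolving handle on the wheel's rim, a cylinder 18 mm across and 42 mm tall that spins freely on its own pin, so it can be gripped from above and led round without turning the gripper. Its axis is 45 mm from the wheel's axis. Origin: centre of its foot, 56 mm above the bench; its top is at 98 mm
- handle_grip (a point): point on the handle's axis 25 mm above its foot, 81 mm above the bench: where to put the TCP to grip from above (fingertips then clear hub and rim)
- cover: loose clear plastic dust cover, a bell open below: 136 mm across at the rim, 128 mm at its flat top, 84 mm high, 4 mm walls, 10 mm clear of the wheel's handle, about 0.25 to 0.5 kg, with a black knob on top. Origin: centre of its open rim (30 mm above the bench at the start; 4 mm when it stands on the mat). z up. Must be lifted at least 75 mm straight up to clear the handle
- cover_knob (a point): centre of the cover's black round knob, 107 mm above the cover's rim, where to put the TCP to grip from above; the knob's head is 32 mm across and reaches from 95 to 118 mm above the rim, on a thinner neck above the flat top at 84 mm
- mat: cork mat fixed on the bench, 220 x 220 mm, 4 mm thick, for standing the cover on. Origin: centre of its underside
- disc: loose copper disc blank lying flat, 60 mm across, 5 mm thick; bystander, leave alone
- mandrel: loose stepped steel spinning mandrel standing upright, 60 mm across at the foot, 65 mm tall; bystander, leave alone
- spanner: loose steel spanner, 200 mm long, lying flat; bystander, leave alone
- roundtool: loose metal-spinning tool with wooden handle and ball tip, 310 mm long, 28 mm thick, lying; bystander, leave alone
- flattool: loose metal-spinning tool with wooden handle and flat tip, 320 mm long, 28 mm thick, lying; bystander, leave alone
- grease: loose grease can with yellow label, 60 mm across, 85 mm tall, standing; bystander, leave alone
Not all that is in view belongs to the job. Of the things like the cover, leave any that is orange; of the rest the smaller one is meant.

How it is judged (in metres and radians):
On the way, in this order (a step that is already met when the one before it is completed fails the run):
1. the cover stands upright on the mat, released (horizontal distance between cover and mat below 0.05 m and height (world z) of cover below 0.012 m and angle between cover's own z axis and vertical below 0.1 rad and contact force between the fingers and cover below 0.1 N and linear speed of cover below 0.03 m/s), for 0.2 s.
2. the wheel is closed against its stop (value of joint wheel below 0.08 rad), for 0.1 s.
At the end, for the whole second after the job is handed in: The wheel stands two full turns (12.57 rad, within 0.3 rad) from its closed stop and still, the fingers grip the handle with more than 5 N, and the cover stands upright on the mat, its centre within 50 mm of the mat's centre, not touched by the fingers (all of step 1 and value of joint wheel between 12.266 and 12.866 rad and velocity of joint wheel between -0.05 and 0.05 rad/s and contact force between the fingers and handle above 5 N); the arm keeps its last pose, push and grip.
It fails at once if the cover is let go in the air (height (world z) of cover above 0.03 m and horizontal distance between cover and valve above 0.06 m and contact force between the fingers and cover below 0.1 N).
It fails at once if another thing on the bench is moved by more than 20 mm (distance of any of disc, mandrel, spanner, roundtool, flattool, grease from where it was at the start of the episode above 0.02 m).
It also fails if it takes over 69 s, if anything falls off the work surface, if the arm or the gripper's body presses on something with over 40 N, if the wrist force passes 120 N, or if a joint passes its speed limit or range.

### The arm

A 6-joint arm with a two-finger parallel gripper is mounted at the origin on the work surface. World frame = base frame: x ahead of the robot, y to its left, z up, the work surface at z = 0. Lengths are in m, angles in degrees, forces in N, time in s.
With the tool pointing down it reaches from about 0.375 to 0.9 m from the base axis. Payload 3.1 kg.
Tool frame: the origin (TCP) lies between the finger pads, 19 mm behind the fingertips; this is the grasp point; z points along the fingers, y is the line along which they close (so a half turn about z gives the same grasp; the last joint's range is limited). The gripper opens to 87 mm and grips with 3 to 60 N. Pads are 19 mm wide; open, the fingers measure 117 mm over their backs; the gripper's body (75 mm by 190 mm) begins 51 mm behind the grasp point.
Start: joints at [57.611, 30.224, 82.088, -0, 67.689, -10.227], TCP at [0.236, 0.579, 0.241] pointing down, gripper open.
Joint ranges: [-176.69, 176.69], [-43.24, 126.21], [12.49, 139.97], [-82, 262], [0, 151.66], [-163.58, 163.58]. Speed limits (degrees/s): [159.86, 159.86, 180, 180, 180, 180].

### API

Orientations are given as a 3x3 rotation matrix whose columns are the frame's x, y, z axes.
In Python, from rig import bot, imaging, finder gives the robot as it stands. The module is installed in compiled form; this text tells all that it offers.
- The arm moves only by the tool play_rows, never from a script. Its argument "motion" is a list that holds one entry, the list of rows, each a list of 6 numbers: the shift along the tool's x, y, z in m, then the turn, a rotation vector about the tool's x, y, z in degrees. In form: [[[dx, dy, dz, wx, wy, wz], ...]]. A call has 1 to 8 rows; each row is the pose to reach, as a shift and turn from the pose commanded when the call began, along the tool's axes at that moment; what a row does not reach only later rows make up. A row lasts 1/12 s, in which the tool goes at most 41.7 mm and 7.16 degrees, less where a joint would pass 70% of its speed; a pose out of reach is approached as far as the arm can. A call with a gripper value outside its range is refused whole. "fingers" is the finger opening in m, from 0 to 0.087, set as the call begins (left out, the last holds). The fingers move at their own pace and stop on an object; the grip force is fixed at half the most. Time passes only in rows, so rows that repeat a pose let the fingers close. It gives the time, the measured TCP pose, the force, the opening and the grip force at its end, in the units of the state.
- bot.read_state(): the state, without advancing time (a new reading comes with each control period).
- imaging.capture(name): name is "scene" or "top"; returns a dict with "frame" (384x512x3 uint8, red, green, blue), "camera_matrix" (3x3 intrinsics, pixels), "k1" (the pictures are not rectified: a ray, as slopes to the right and down, at radius r is drawn at 1 + k1 r^2 times it, then the intrinsics apply), "R" (3x3) and "t" (3): a world point X has camera coordinates R X + t. Camera axes: x right, y down, z forward; pixel columns grow to the right and rows downward; lengths in m; the calibration is good to about 2 mm. A picture is of the moment at which its call begins. There is no depth.
- bot.hand_in(): hands the job in; it is judged then, once.
Trained networks look in the newest picture that a camera, given by its name, has taken for a name from the list of things; names that differ only in an ending like _2 or _b are one class to them, and where a whole thing is asked for, a point or a joint stands for the part that bears it (a point fixed in the world has none). Each returns a list of dicts, best first, with "confidence" (0 to 1); they miss things now and then, are a little off and sometimes report something else, mostly with a low value. They report only what shows in the picture. A call takes as long as a camera call. They do not tell look-alikes from the thing itself.
- finder.recognise(camera, name): "at" ([x, y, z] in m, in world coordinates, good to about 4 mm: the middle of the surface that is visible of it).
- finder.outline_of(camera, name): "pixels" (384x512 bool, what is visible of it).
The state is a dict: "time_s": time; "joint_positions": joint angles; "qvel": joint speeds; "tau": joint torques, N m; "position": TCP position; "tcp_rot": TCP orientation; "force": force on the tool from outside, world axes, zero at the start; "moment": the same for the moment, N m; "opening": opening from 0.0 (shut) to 1.0 (fully open); "grasp_force": force on a finger pad.
Only numpy, scipy, OpenCV 4.12 (cv2) and the standard library are available. Lean on these libraries where they do the work, as an engineer would, in place of code of your own. Each camera call takes 0.05 s, during which the arm holds its last target. There are 200 camera calls.

## Working session

There is one attempt and no reset: what is moved stays moved. The work goes in short steps, Python scripts to look and compute and a tool call to move; the robot and the scene stay as the last step left them, time stands still between calls to the robot, and variables do not carry over. Pictures are saved under pics/ and viewed, at most 10 in all, crops included, and the job is handed in when it is done.

Besides the shell and the picture viewer there is one more tool, called by a JSON object that holds its "fn" and its "kwargs", one argument or row to a line. play_rows: Moves the arm, as the interface text tells. Its arguments: {"type":"object","properties":{"motion":{"type":"array"},"fingers":{"type":"number"}},"required":["motion"]}

```bash
mkdir -p pics
cat > h.py <<'E'
import numpy as np,cv2
from rig import bot,imaging,finder
def ray(c,px):
    K=c["camera_matrix"];k=c["k1"]
    d=np.array([(px[0]-K[0][2])/K[0][0],(px[1]-K[1][2])/K[1][1]]);u=d.copy()
    for _ in range(30): u=d/(1+k*(u@u))
    R=np.array(c["R"]);return -R.T@np.array(c["t"]),R.T@np.array([*u,1])
def onz(c,px,z):
    o,d=ray(c,px);return o+d*(z-o[2])/d[2]
def proj(c,X):
    p=np.array(c["R"])@np.array(X)+np.array(c["t"]);s=p[:2]/p[2];s=s*(1+c["k1"]*(s@s));K=c["camera_matrix"]
    return np.array([K[0][0]*s[0]+K[0][2],K[1][1]*s[1]+K[1][2]])
E
python3 - <<'E'
from h import *
cs={n:imaging.capture(n) for n in("scene","top")}
cv2.imwrite("pics/a.png",np.vstack([cs[n]["frame"][:,:,::-1] for n in cs])[:, :])
for n in cs:
    cv2.imwrite(f"pics/{n}.png",cs[n]["frame"][:,:,::-1]); print(n,cs[n]["k1"],-np.array(cs[n]["R"]).T@cs[n]["t"])
    for t in("cover","cover_knob","valve","handle","mat","wheel_axis","grease","mandrel"):
        print(t,[(round(r["confidence"],2),np.round(r["at"],3).tolist()) for r in finder.recognise(n,t)])
s=bot.read_state();print(s["time_s"],s["tcp_rot"],s["position"],s["force"])
E
```

```text
scene 0.022073075949088413 [ 1.1130346  -0.35691506  1.11766203]
cover [(0.77, [0.367, 0.11, 0.086]), (0.71, [0.326, -0.312, 0.112]), (0.58, [0.536, -0.205, 0.112])]
cover_knob [(0.82, [0.326, -0.313, 0.11]), (0.58, [0.362, 0.117, 0.081])]
valve [(0.68, [0.581, -0.22, 0.032])]
handle []
mat [(0.75, [0.564, 0.196, 0.003])]
wheel_axis []
grease [(0.77, [0.637, 0.389, 0.076])]
mandrel [(0.89, [0.74, 0.039, 0.036])]
top 0.024116147568822636 [ 0.45516648 -0.02802798  1.04368986]
cover [(0.95, [0.507, -0.192, 0.116]), (0.74, [0.294, -0.298, 0.112]), (0.64, [0.341, 0.118, 0.082])]
cover_knob [(0.75, [0.511, -0.192, 0.112]), (0.68, [0.34, 0.119, 0.083]), (0.66, [0.293, -0.298, 0.113])]
valve [(0.78, [0.491, -0.178, 0.026])]
handle []
mat [(0.92, [0.555, 0.2, 0.006])]
wheel_axis [(0.71, [0.489, -0.181, 0.028])]
grease [(0.75, [0.628, 0.391, 0.085]), (0.65, [0.487, -0.176, 0.03])]
mandrel [(0.62, [0.724, 0.043, 0.048])]
0.9 [[-9.26128815e-01  3.77207394e-01  2.22738765e-05]
 [ 3.77207394e-01  9.26128815e-01  1.41067813e-05]
 [-1.53072966e-05  2.14665675e-05 -1.00000000e+00]] [0.2357238  0.57881702 0.24126853] [-0.064854   -0.45952028 -0.76175484]
```

View pics/scene.png

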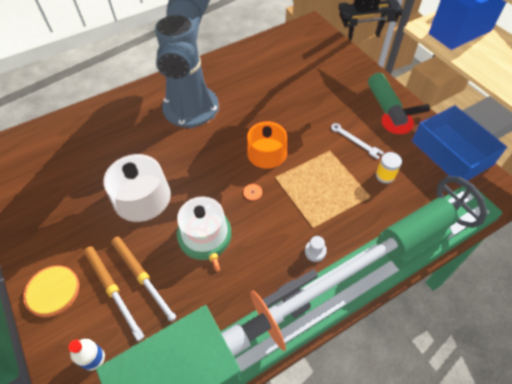

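View pics/top.png

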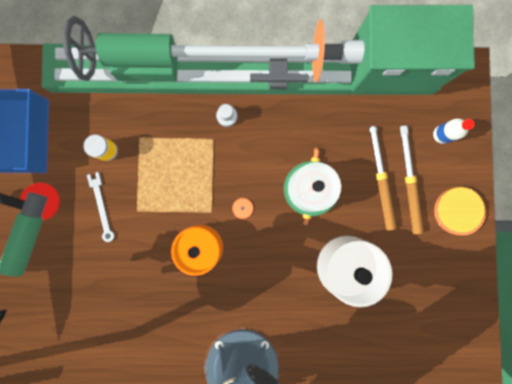

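The scene view shows the small white bell cover on the green valve, with its knob at about (200,212). The larger cover is at (130,172), the orange one at (267,131), and the mat is at (323,187). In the top view the knob is at (318,186), the valve at (313,188) and the mat at (175,175). Next I'll triangulate the knob and the mat.

Run:
```python
from h import *
cs={n:imaging.capture(n) for n in("scene","top")}
g={"scene":(200,212),"top":(318,186)}
rs=[]
for n,c in cs.items():
    x,y=g[n];f=c["frame"].astype(int);w=12
    m=(f[y-w:y+w+1,x-w:x+w+1].max(2)<80);yy,xx=np.nonzero(m)
    p=(xx.mean()+x-w,yy.mean()+y-w);print(n,p,m.sum(),xx.min()+x-w,xx.max()+x-w,yy.min()+y-w,yy.max()+y-w,onz(c,p,.137));rs.append(ray(c,p))
    for t in("mat","valve"):
        o=finder.outline_of(n,t)
        if o:
            q=np.nonzero(o[0]["pixels"]);h=cv2.convexHull(np.stack(q[::-1],1).astype(np.int32))
            r=cv2.minAreaRect(h);(ex,ey),ax,an=cv2.fitEllipse(h);P=np.array([onz(c,b,.004 if t=="mat" else .03) for b in cv2.boxPoints(r)])
            print(t,o[0]["confidence"],len(q[0]),P.mean(0),np.linalg.norm(np.diff(P,axis=0),axis=1),"ell",onz(c,(ex,ey),.03),(ex,ey),ax)
A=[];b=[]
for o,d in rs:
    d=d/np.linalg.norm(d);M=np.eye(3)-np.outer(d,d);A.append(M);b.append(M@o)
X=np.linalg.solve(sum(A),sum(b));print("knob",X,[proj(c,X) for c in cs.values()])
# valve green pixels top
c=cs["top"];hsv=cv2.cvtColor(c["frame"],cv2.COLOR_RGB2HSV)
m=cv2.inRange(hsv,(50,80,40),(95,255,255));m[:150]=0;m[225:]=0;m[:,:275]=0;m[:,350:]=0
ys,xs=np.nonzero(m);P=np.array([onz(c,p,.028)[:2] for p in zip(xs,ys)])
h=cv2.convexHull((P*1e4).astype(np.float32).reshape(-1,1,2));print(cv2.minEnclosingCircle(h),cv2.fitEllipse(h))
```

```text
scene (np.float64(199.0), np.float64(211.5)) 76 195 203 207 216 [ 0.51277552 -0.20066894  0.137     ]
mat 0.6 3777 [0.55224348 0.20364053 0.004     ] [0.25882492 0.23968212 0.23349024] ell [0.57443309 0.1816502  0.03      ] (321.3510437011719, 188.81817626953125) (71.44194793701172, 85.5160903930664)
valve 0.61 608 [ 0.56552942 -0.21744274  0.03      ] [0.15910846 0.1563625  0.1480781 ] ell [ 0.52225499 -0.20476406  0.03      ] (203.93344116210938, 233.35543823242188) (52.53383255004883, 77.13883209228516)
top (np.float64(318.01428571428573), np.float64(185.64285714285714)) 70 313 323 182 190 [ 0.51368536 -0.20042899  0.137     ]
mat 0.75 5613 [0.5543052 0.2005821 0.004    ] [0.22318407 0.23449889 0.22416755] ell [0.55125623 0.19312629 0.03      ] (175.5134735107422, 174.8516082763672) (93.88660430908203, 104.79270935058594)
valve 0.56 488 [ 0.51742435 -0.17893587  0.03      ] [0.122675   0.20332821 0.12139413] ell [ 0.52176694 -0.20150807  0.03      ] (311.3902587890625, 185.22900390625) (53.64823532104492, 72.40303039550781)
knob [ 0.51348873 -0.20054278  0.13789017] [array([199.11506533, 211.50089777]), array([318.12361208, 185.69646612])]
((5123.8369140625, -1995.604248046875), 782.2363891601562) ((5129.984375, -2007.2587890625), (1547.2647705078125, 1581.27734375), 14.230229377746582)
```

{"fn": "play_rows", "kwargs": {
  "motion": [
    [[-0.248,-0.2,0,0,0,-22.16],[-0.248,-0.2,0,0,0,-22.16],[-0.248,-0.2,0,0,0,-22.16],[-0.248,-0.2,0,0,0,-22.16],[-0.248,-0.2,0,0,0,-22.16],[-0.248,-0.2,0,0,0,-22.16],[-0.248,-0.2,0,0,0,-22.16],[-0.248,-0.2,0,0,0,-22.16]]
  ],
  "fingers": 0.087
}}

```text
time_s: 1.87
position: [0.3911, 0.2976, 0.2415]
tcp_rot: [[-1.0, 0.001, 0.001], [0.001, 1.0, -0.0], [-0.001, -0.0, -1.0]]
force: [0.6, 0.4, 0.0]
opening: 0.999
grasp_force: 0.0
```

{"fn": "play_rows", "kwargs": {
  "motion": [
    [[-0.06,-0.3,0,0,0,0],[-0.06,-0.3,0,0,0,0],[-0.06,-0.3,0,0,0,0],[-0.06,-0.3,0,0,0,0],[-0.06,-0.3,0,0,0,0],[-0.06,-0.3,0,0,0,0],[-0.06,-0.3,0,0,0,0],[-0.06,-0.3,0,0,0,0]]
  ]
}}

```text
time_s: 2.53
position: [0.452, -0.005, 0.2418]
tcp_rot: [[-1.0, 0.004, 0.003], [0.004, 1.0, -0.003], [-0.003, -0.003, -1.0]]
force: [1.0, 1.2, -1.1]
opening: 1.001
grasp_force: 0.0
```

{"fn": "play_rows", "kwargs": {
  "motion": [
    [[-0.063,-0.2,0.02,0,0,0],[-0.063,-0.2,0.02,0,0,0],[-0.063,-0.2,0.02,0,0,0],[-0.063,-0.2,0.02,0,0,0],[-0.063,-0.2,0.02,0,0,0],[-0.063,-0.2,0.02,0,0,0],[-0.063,-0.2,0.02,0,0,0],[-0.063,-0.2,0.02,0,0,0]]
  ]
}}

```text
time_s: 3.2
position: [0.5123, -0.1997, 0.2209]
tcp_rot: [[-1.0, 0.001, -0.001], [0.001, 1.0, 0.001], [0.001, 0.001, -1.0]]
force: [-0.6, -0.4, 0.4]
opening: 1.0
grasp_force: 0.0
```

{"fn": "play_rows", "kwargs": {
  "motion": [
    [[-0.001,-0.001,0.02,0,0,0],[-0.001,-0.001,0.04,0,0,0],[-0.001,-0.001,0.06,0,0,0],[-0.001,-0.001,0.075,0,0,0],[-0.001,-0.001,0.082,0,0,0],[-0.001,-0.001,0.082,0,0,0],[-0.001,-0.001,0.082,0,0,0]]
  ]
}}

```text
time_s: 3.78
position: [0.5139, -0.1999, 0.1397]
tcp_rot: [[-1.0, -0.001, -0.0], [-0.001, 1.0, 0.0], [0.0, 0.0, -1.0]]
force: [-0.6, -0.2, 0.6]
opening: 1.0
grasp_force: 0.0
```

{"fn": "play_rows", "kwargs": {
  "motion": [
    [[0,0,0,0,0,0],[0,0,0,0,0,0],[0,0,0,0,0,0],[0,0,0,0,0,0],[0,0,0,0,0,0],[0,0,0,0,0,0],[0,0,0,0,0,0],[0,0,0,0,0,0]]
  ],
  "fingers": 0.0
}}

```text
time_s: 4.45
position: [0.5139, -0.201, 0.1393]
tcp_rot: [[-1.0, 0.0, -0.0], [0.0, 1.0, 0.0], [0.0, 0.0, -1.0]]
force: [-0.3, 0.6, -0.3]
opening: 0.479
grasp_force: 0.0
```

{"fn": "play_rows", "kwargs": {
  "motion": [
    [[0,0,0,0,0,0],[0,0,0,0,0,0],[0,0,0,0,0,0],[0,0,0,0,0,0],[0,0,0,0,0,0],[0,0,0,0,0,0]]
  ]
}}

```text
time_s: 4.95
position: [0.5139, -0.2007, 0.1392]
tcp_rot: [[-1.0, 0.0, -0.0], [0.0, 1.0, 0.001], [0.0, 0.001, -1.0]]
force: [0.5, 1.2, 0.2]
opening: 0.357
grasp_force: 30.0
```

Gripped: the opening is 31 mm, which matches the 32 mm knob. Next I lift straight up.

{"fn": "play_rows", "kwargs": {
  "motion": [
    [[0,0,-0.005,0,0,0],[0,0,-0.018,0,0,0],[0,0,-0.035,0,0,0],[0,0,-0.055,0,0,0],[0,0,-0.075,0,0,0],[0,0,-0.095,0,0,0],[0,0,-0.11,0,0,0],[0,0,-0.12,0,0,0]]
  ]
}}

```text
time_s: 5.62
position: [0.514, -0.2013, 0.2606]
tcp_rot: [[-1.0, -0.0, 0.001], [-0.0, 1.0, -0.001], [-0.001, -0.001, -1.0]]
force: [0.6, -0.2, -4.3]
opening: 0.361
grasp_force: 30.0
```

{"fn": "play_rows", "kwargs": {
  "motion": [
    [[0,0,0,0,0,0],[0,0,0,0,0,0]]
  ]
}}

```text
time_s: 5.78
position: [0.5136, -0.2009, 0.259]
tcp_rot: [[-1.0, 0.0, -0.0], [0.0, 1.0, -0.0], [0.0, -0.0, -1.0]]
force: [0.0, -0.7, -4.8]
opening: 0.359
grasp_force: 30.0
```

Run:
```python
from h import *
c=imaging.capture("top");d=imaging.capture("scene")
cv2.imwrite("pics/b.png",cv2.resize(np.hstack([c["frame"][100:290,230:430],d["frame"][100:290,100:300]])[:,:,::-1],(800,380)))
for k in("top","scene"):
  for n in("handle","valve"): print(k,n,[(r["confidence"],r["at"]) for r in finder.recognise(k,n)])
```

```text
top handle [(0.45, [0.4735, -0.2002, 0.2389])]
top valve [(0.59, [0.503, -0.1428, 0.027])]
scene handle [(0.44, [0.7396, 0.0354, 0.0371])]
scene valve [(0.76, [0.554, -0.2184, 0.0366])]
```

View pics/b.png

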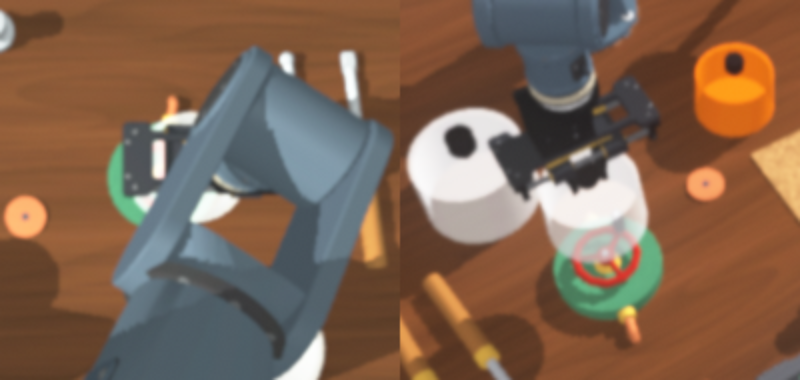

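The cover is lifted clear, with the red wheel visible underneath (scene crop about (605,260)). Next I carry it to the mat.

{"fn": "play_rows", "kwargs": {
  "motion": [
    [[-0.002,0.01,0,0,0,0],[-0.004,0.03,0,0,0,0],[-0.007,0.06,0,0,0,0],[-0.01,0.09,0,0,0,0],[-0.013,0.12,0,0,0,0],[-0.016,0.15,0,0,0,0],[-0.019,0.18,0,0,0,0],[-0.022,0.21,0,0,0,0]]
  ]
}}

```text
time_s: 6.75
position: [0.5356, 0.0113, 0.2591]
tcp_rot: [[-1.0, 0.0, -0.0], [0.0, 1.0, 0.001], [0.0, 0.001, -1.0]]
force: [1.1, 0.3, -4.5]
opening: 0.358
grasp_force: 30.0
```

{"fn": "play_rows", "kwargs": {
  "motion": [
    [[-0.003,0.03,0,0,0,0],[-0.006,0.06,0,0,0,0],[-0.009,0.09,0,0,0,0],[-0.012,0.12,0,0,0,0],[-0.015,0.15,0,0,0,0],[-0.017,0.175,0,0,0,0],[-0.018,0.19,0,0,0,0],[-0.018,0.192,0,0,0,0]]
  ]
}}

```text
time_s: 7.42
position: [0.5533, 0.2051, 0.2589]
tcp_rot: [[-1.0, -0.004, -0.0], [-0.004, 1.0, 0.002], [0.0, 0.002, -1.0]]
force: [0.1, 0.5, -5.1]
opening: 0.358
grasp_force: 30.0
```

{"fn": "play_rows", "kwargs": {
  "motion": [
    [[0,0,0.015,0,0,0],[0,0,0.035,0,0,0],[0,0,0.06,0,0,0],[0,0,0.085,0,0,0],[0,0,0.105,0,0,0],[0,0,0.12,0,0,0],[0,0,0.13,0,0,0],[0,0,0.135,0,0,0]]
  ]
}}

```text
time_s: 8.08
position: [0.553, 0.2007, 0.1226]
tcp_rot: [[-1.0, 0.0, -0.003], [0.0, 1.0, -0.001], [0.003, -0.001, -1.0]]
force: [0.1, 0.4, -4.4]
opening: 0.354
grasp_force: 30.0
```

{"fn": "play_rows", "kwargs": {
  "motion": [
    [[0,0,0,0,0,0],[0,0,0.003,0,0,0],[0,0,0.006,0,0,0],[0,0,0.008,0,0,0]]
  ]
}}

```text
time_s: 8.42
position: [0.5546, 0.2011, 0.117]
tcp_rot: [[-1.0, 0.0, 0.002], [0.0, 1.0, 0.0], [-0.002, 0.0, -1.0]]
force: [0.1, -1.1, -5.9]
opening: 0.357
grasp_force: 30.0
```

{"fn": "play_rows", "kwargs": {
  "motion": [
    [[0,0,0.001,0,0,0],[0,0,0.002,0,0,0],[0,0,0.003,0,0,0],[0,0,0.003,0,0,0]]
  ]
}}

```text
time_s: 8.75
position: [0.554, 0.2011, 0.1133]
tcp_rot: [[-1.0, -0.0, 0.0], [-0.0, 1.0, 0.0], [-0.0, 0.0, -1.0]]
force: [-0.8, 0.3, -5.1]
opening: 0.359
grasp_force: 30.0
```

{"fn": "play_rows", "kwargs": {
  "motion": [
    [[0,0,0.001,0,0,0],[0,0,0.001,0,0,0],[0,0,0.001,0,0,0]]
  ]
}}

```text
time_s: 9.0
position: [0.5541, 0.201, 0.1132]
tcp_rot: [[-1.0, -0.0, 0.001], [-0.0, 1.0, -0.0], [-0.001, -0.0, -1.0]]
force: [-1.9, -0.6, 4.6]
opening: 0.358
grasp_force: 30.0
```

The force sign flipped, so the cover is standing on the mat. I'll release it and retreat.

{"fn": "play_rows", "kwargs": {
  "motion": [
    [[0,0,0,0,0,0],[0,0,0,0,0,0],[0,0,0,0,0,0],[0,0,0,0,0,0],[0,0,0,0,0,0],[0,0,0,0,0,0],[0,0,0,0,0,0],[0,0,0,0,0,0]]
  ],
  "fingers": 0.087
}}

```text
time_s: 9.67
position: [0.554, 0.2011, 0.1122]
tcp_rot: [[-1.0, 0.0, -0.0], [0.0, 1.0, 0.0], [0.0, 0.0, -1.0]]
force: [-0.1, -0.1, 0.6]
opening: 0.88
grasp_force: 0.0
```

{"fn": "play_rows", "kwargs": {
  "motion": [
    [[0,0,0,0,0,0],[0,0,-0.01,0,0,0],[0,0,-0.03,0,0,0],[0,0,-0.06,0,0,0],[0,0,-0.095,0,0,0],[0,0,-0.13,0,0,0],[0,0,-0.15,0,0,0],[0,0,-0.15,0,0,0]]
  ]
}}

```text
time_s: 10.33
position: [0.5571, 0.2017, 0.2688]
tcp_rot: [[-1.0, -0.0, 0.012], [-0.0, 1.0, 0.002], [-0.012, 0.002, -1.0]]
force: [0.1, 0.3, -0.2]
opening: 1.0
grasp_force: 0.0
```

Run:
```python
from h import *
c=imaging.capture("top");d=imaging.capture("scene")
a=c["frame"][130:250,260:370];b=d["frame"][190:310,140:250]
cv2.imwrite("pics/c.png",cv2.resize(np.hstack([a,b])[:,:,::-1],(800,436),interpolation=cv2.INTER_CUBIC))
cv2.imwrite("pics/d.png",d["frame"][:,:,::-1])
for k in("top","scene"):
  for n in("handle","handle_grip","wheel_axis","valve","cover"): print(k,n,[(r["confidence"],np.round(r["at"],4).tolist()) for r in finder.recognise(k,n)])
X=[.5135,-.2005,.048]
for a in range(0,360,30):
  P=[X[0]+.045*np.cos(np.radians(a)),X[1]+.045*np.sin(np.radians(a)),.077];print(a,proj(c,P).round(),proj(d,P).round())
```

```text
top handle []
top handle_grip [(0.42, [0.488, -0.1643, 0.0978])]
top wheel_axis [(0.57, [0.5104, -0.2025, 0.0295]), (0.36, [0.7195, 0.0475, 0.0502])]
top valve [(0.64, [0.5129, -0.2017, 0.0259]), (0.48, [0.4579, 0.0015, 0.0042])]
top cover [(0.87, [0.5238, 0.1765, 0.0895]), (0.68, [0.3413, 0.1206, 0.0827]), (0.57, [0.2923, -0.2998, 0.1115]), (0.55, [0.5153, -0.4106, 0.0226])]
scene handle [(0.62, [0.4961, -0.1637, 0.0918])]
scene handle_grip [(0.6, [0.492, -0.1679, 0.0908])]
scene wheel_axis [(0.65, [0.526, -0.2073, 0.0313])]
scene valve [(0.85, [0.5304, -0.207, 0.035])]
scene cover [(0.86, [0.5717, 0.1862, 0.0866]), (0.83, [0.3696, 0.1106, 0.083]), (0.72, [0.3253, -0.3122, 0.1085])]
0 [314. 171.] [209. 234.]
30 [306. 173.] [215. 229.]
60 [300. 179.] [218. 222.]
90 [298. 187.] [216. 215.]
120 [300. 195.] [210. 211.]
150 [306. 201.] [203. 209.]
180 [314. 203.] [195. 211.]
210 [322. 201.] [189. 216.]
240 [328. 195.] [186. 223.]
270 [330. 187.] [188. 230.]
300 [328. 179.] [193. 235.]
330 [322. 173.] [201. 237.]
```

View pics/c.png

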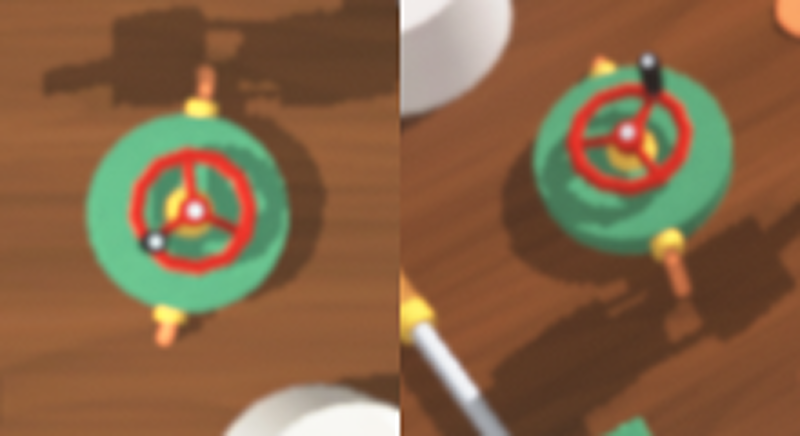

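View pics/d.png

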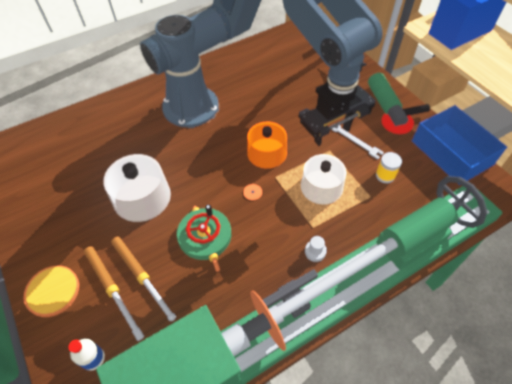

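The cover stands on the mat (scene (323,180)). The handle shows at about (302,197) in the top view and (209,211) in the scene view.

Run:
```python
from h import *
c=imaging.capture("top");d=imaging.capture("scene")
for n,cam,p,z in(("hubT",c,(313.3,187.6),.056),("hubS",d,(202.3,226.3),.056),("handT",c,(302.4,196.3),.098),("handT mid",c,(302.4,196.3),.09),("handStop",d,(208.1,206.7),.098),("handSmid",d,(208.8,210.8),.079)):
  print(n,onz(cam,p,z))
for cam,lo in((c,(130,260)),(d,(190,140))):
  hsv=cv2.cvtColor(cam["frame"],cv2.COLOR_RGB2HSV);f=hsv[lo[0]:lo[0]+120,lo[1]:lo[1]+110]
  m=((f[...,0]<6)|(f[...,0]>173))&(f[...,1]>180)&(f[...,2]>110)
  y,x=np.nonzero(m);P=np.array([onz(cam,(a+lo[1],b+lo[0]),.05)[:2] for a,b in zip(x,y)])
  P=P[np.linalg.norm(P-[.5132,-.2003],axis=1)<.06]
  print("red",len(P),cv2.minEnclosingCircle((P*1e4).astype(np.float32)),[v/1e4 for v in cv2.fitEllipse(cv2.convexHull((P*1e4).astype(np.float32)))[:1][0]])
```

```text
hubT [ 0.51333538 -0.20242037  0.056     ]
hubS [ 0.51324174 -0.20199795  0.056     ]
handT [ 0.48720625 -0.16527172  0.098     ]
handT mid [ 0.48747729 -0.16643272  0.09      ]
handStop [ 0.48818535 -0.16492472  0.098     ]
handSmid [ 0.49011745 -0.16603211  0.079     ]
red 248 ((5138.6015625, -2018.3299560546875), 471.0055847167969) [0.51379375, -0.20192796630859375]
red 265 ((5138.98779296875, -2022.5892333984375), 481.27655029296875) [0.5141990234375, -0.20191182861328125]
```

{"fn": "play_rows", "kwargs": {
  "motion": [
    [[0.05,-0.28,0,0,0,0],[0.05,-0.28,0,0,0,0],[0.05,-0.28,0,0,0,0],[0.05,-0.28,0,0,0,0],[0.05,-0.28,0,0,0,0],[0.05,-0.28,0,0,0,0],[0.05,-0.28,0,0,0,0],[0.05,-0.28,0,0,0,0]]
  ]
}}

```text
time_s: 11.7
position: [0.5037, -0.0849, 0.2626]
tcp_rot: [[-1.0, 0.006, 0.001], [0.006, 1.0, -0.003], [-0.001, -0.003, -1.0]]
force: [0.1, 0.4, 0.3]
opening: 1.001
grasp_force: 0.0
```

{"fn": "play_rows", "kwargs": {
  "motion": [
    [[0.0165,-0.0865,0.03,0,0,0],[0.0165,-0.0865,0.07,0,0,0],[0.0165,-0.0865,0.11,0,0,0],[0.0165,-0.0865,0.12,0,0,0],[0.0165,-0.0865,0.12,0,0,0],[0.0165,-0.0865,0.12,0,0,0]]
  ]
}}

```text
time_s: 12.2
position: [0.4864, -0.1646, 0.1409]
tcp_rot: [[-1.0, 0.001, -0.004], [0.001, 1.0, 0.003], [0.004, 0.003, -1.0]]
force: [-0.0, -0.1, 1.5]
opening: 1.0
grasp_force: 0.0
```

Next I descend to the handle grip height (z = 0.082) and close.

{"fn": "play_rows", "kwargs": {
  "motion": [
    [[0,0,0.02,0,0,0],[0,0,0.04,0,0,0],[0,0,0.055,0,0,0],[0,0,0.061,0,0,0],[0,0,0.061,0,0,0],[0,0,0.061,0,0,0]]
  ]
}}

```text
time_s: 12.7
position: [0.4888, -0.1654, 0.083]
tcp_rot: [[-1.0, -0.001, 0.003], [-0.001, 1.0, -0.002], [-0.003, -0.002, -1.0]]
force: [-0.4, 0.5, -0.0]
opening: 0.996
grasp_force: 0.0
```

{"fn": "play_rows", "kwargs": {
  "motion": [
    [[0,0,0,0,0,0],[0,0,0,0,0,0],[0,0,0,0,0,0],[0,0,0,0,0,0],[0,0,0,0,0,0],[0,0,0,0,0,0],[0,0,0,0,0,0],[0,0,0,0,0,0]]
  ],
  "fingers": 0.0
}}

```text
time_s: 13.37
position: [0.4874, -0.1655, 0.0812]
tcp_rot: [[-1.0, 0.0, -0.0], [0.0, 1.0, 0.0], [0.0, 0.0, -1.0]]
force: [0.4, 0.4, -0.2]
opening: 0.474
grasp_force: 0.0
```

{"fn": "play_rows", "kwargs": {
  "motion": [
    [[0,0,0,0,0,0],[0,0,0,0,0,0],[0,0,0,0,0,0],[0,0,0,0,0,0],[0,0,0,0,0,0],[0,0,0,0,0,0],[0,0,0,0,0,0],[0,0,0,0,0,0]]
  ]
}}

```text
time_s: 14.03
position: [0.4873, -0.1652, 0.0812]
tcp_rot: [[-1.0, 0.0, -0.0], [0.0, 1.0, 0.0], [0.0, 0.0, -1.0]]
force: [-0.2, 1.9, -0.7]
opening: 0.192
grasp_force: 30.0
```

```bash
cat > arc.py <<'E'
import numpy as np,sys,json
a0,a1,n=map(float,sys.argv[1:4]);r=.045
p=lambda a:r*np.array([np.cos(np.radians(a)),np.sin(np.radians(a))])
print(json.dumps([[[round(float(v),4) for v in (-(p(a)-p(a0))[0],(p(a)-p(a0))[1])]+[0]*4 for a in np.linspace(a0,a1,int(n)+1)[1:]]]))
E
python3 arc.py 125.6 35.6 8; for i in 35 27 19 11 3 -5 -13 -21 -29 -37 -45 -53 -61 -69 -77 -85 -93 -101 -109 -117 -125 -133 -141 -149 -157 -165 -173; do python3 arc.py $i $((i-8)) 2;done
```

```text
[[[-0.0076, 0.0044, 0, 0, 0, 0], [-0.016, 0.0072, 0, 0, 0, 0], [-0.0247, 0.0084, 0, 0, 0, 0], [-0.0335, 0.0078, 0, 0, 0, 0], [-0.0421, 0.0055, 0, 0, 0, 0], [-0.05, 0.0016, 0, 0, 0, 0], [-0.057, -0.0038, 0, 0, 0, 0], [-0.0628, -0.0104, 0, 0, 0, 0]]]
[[[-0.0017, -0.0026, 0, 0, 0, 0], [-0.0032, -0.0054, 0, 0, 0, 0]]]
[[[-0.0013, -0.0028, 0, 0, 0, 0], [-0.0025, -0.0058, 0, 0, 0, 0]]]
[[[-0.0009, -0.003, 0, 0, 0, 0], [-0.0016, -0.0061, 0, 0, 0, 0]]]
[[[-0.0005, -0.0031, 0, 0, 0, 0], [-0.0008, -0.0062, 0, 0, 0, 0]]]
[[[-0.0001, -0.0031, 0, 0, 0, 0], [0.0001, -0.0063, 0, 0, 0, 0]]]
[[[0.0004, -0.0031, 0, 0, 0, 0], [0.001, -0.0062, 0, 0, 0, 0]]]
[[[0.0008, -0.003, 0, 0, 0, 0], [0.0018, -0.006, 0, 0, 0, 0]]]
[[[0.0012, -0.0029, 0, 0, 0, 0], [0.0027, -0.0057, 0, 0, 0, 0]]]
[[[0.0016, -0.0027, 0, 0, 0, 0], [0.0034, -0.0053, 0, 0, 0, 0]]]
[[[0.002, -0.0024, 0, 0, 0, 0], [0.0041, -0.0047, 0, 0, 0, 0]]]
[[[0.0023, -0.0021, 0, 0, 0, 0], [0.0047, -0.0041, 0, 0, 0, 0]]]
[[[0.0026, -0.0018, 0, 0, 0, 0], [0.0053, -0.0034, 0, 0, 0, 0]]]
[[[0.0028, -0.0014, 0, 0, 0, 0], [0.0057, -0.0027, 0, 0, 0, 0]]]
[[
[... 179 characters left out ...]
, 0, 0]]]
[[[0.0031, 0.0003, 0, 0, 0, 0], [0.0062, 0.0008, 0, 0, 0, 0]]]
[[[0.0031, 0.0007, 0, 0, 0, 0], [0.0061, 0.0016, 0, 0, 0, 0]]]
[[[0.0029, 0.0011, 0, 0, 0, 0], [0.0058, 0.0025, 0, 0, 0, 0]]]
[[[0.0027, 0.0015, 0, 0, 0, 0], [0.0054, 0.0032, 0, 0, 0, 0]]]
[[[0.0025, 0.0019, 0, 0, 0, 0], [0.0049, 0.004, 0, 0, 0, 0]]]
[[[0.0022, 0.0022, 0, 0, 0, 0], [0.0043, 0.0046, 0, 0, 0, 0]]]
[[[0.0019, 0.0025, 0, 0, 0, 0], [0.0036, 0.0051, 0, 0, 0, 0]]]
[[[0.0015, 0.0027, 0, 0, 0, 0], [0.0029, 0.0056, 0, 0, 0, 0]]]
[[[0.0011, 0.0029, 0, 0, 0, 0], [0.002, 0.0059, 0, 0, 0, 0]]]
[[[0.0007, 0.0031, 0, 0, 0, 0], [0.0012, 0.0062, 0, 0, 0, 0]]]
[[[0.0003, 0.0031, 0, 0, 0, 0], [0.0003, 0.0063, 0, 0, 0, 0]]]
```

{"fn": "play_rows", "kwargs": {
  "motion": [
    [[-0.0075,0.0045,0,0,0,0],[-0.016,0.007,0,0,0,0],[-0.0245,0.0085,0,0,0,0],[-0.0335,0.008,0,0,0,0],[-0.042,0.0055,0,0,0,0],[-0.05,0.0015,0,0,0,0],[-0.057,-0.004,0,0,0,0],[-0.063,-0.0105,0,0,0,0]]
  ]
}}

```text
time_s: 14.7
position: [0.5507, -0.1761, 0.0812]
tcp_rot: [[-1.0, -0.0, -0.002], [-0.0, 1.0, 0.001], [0.002, 0.001, -1.0]]
force: [-4.9, -0.8, 2.6]
opening: 0.198
grasp_force: 30.0
```

{"fn": "play_rows", "kwargs": {
  "motion": [
    [[0,0,0,0,0,0],[0,0,0,0,0,0]]
  ]
}}

```text
time_s: 14.87
position: [0.5515, -0.1775, 0.0812]
tcp_rot: [[-1.0, 0.001, 0.002], [0.001, 1.0, -0.002], [-0.002, -0.002, -1.0]]
force: [-2.1, -2.8, -0.1]
opening: 0.197
grasp_force: 30.0
```

{"fn": "play_rows", "kwargs": {
  "motion": [
    [[-0.0015,-0.0025,0,0,0,0],[-0.003,-0.0055,0,0,0,0]]
  ]
}}

```text
time_s: 15.03
position: [0.5533, -0.1809, 0.0812]
tcp_rot: [[-1.0, 0.001, -0.0], [0.001, 1.0, 0.002], [0.0, 0.002, -1.0]]
force: [-1.4, 1.2, 0.9]
opening: 0.197
grasp_force: 30.0
```

{"fn": "play_rows", "kwargs": {
  "motion": [
    [[-0.0013,-0.003,0,0,0,0],[-0.0025,-0.006,0,0,0,0]]
  ]
}}

```text
time_s: 15.2
position: [0.5561, -0.1872, 0.0812]
tcp_rot: [[-1.0, 0.0, 0.0], [0.0, 1.0, 0.001], [-0.0, 0.001, -1.0]]
force: [-0.6, 1.4, -0.2]
opening: 0.194
grasp_force: 30.0
```

{"fn": "play_rows", "kwargs": {
  "motion": [
    [[-0.001,-0.003,0,0,0,0],[-0.0018,-0.006,0,0,0,0]]
  ]
}}

```text
time_s: 15.37
position: [0.5578, -0.1934, 0.0812]
tcp_rot: [[-1.0, -0.0, -0.0], [-0.0, 1.0, 0.0], [0.0, 0.0, -1.0]]
force: [-1.3, 1.7, 1.7]
opening: 0.195
grasp_force: 30.0
```

{"fn": "play_rows", "kwargs": {
  "motion": [
    [[-0.0004,-0.003,0,0,0,0],[-0.0006,-0.0065,0,0,0,0]]
  ]
}}

```text
time_s: 15.53
position: [0.5585, -0.2, 0.0812]
tcp_rot: [[-1.0, 0.0, 0.0], [0.0, 1.0, 0.0], [-0.0, 0.0, -1.0]]
force: [-1.1, 2.3, 0.3]
opening: 0.198
grasp_force: 30.0
```

{"fn": "play_rows", "kwargs": {
  "motion": [
    [[0.0001,-0.0035,0,0,0,0],[0.0004,-0.007,0,0,0,0]]
  ]
}}

```text
time_s: 15.7
position: [0.5582, -0.2072, 0.0812]
tcp_rot: [[-1.0, 0.0, 0.0], [0.0, 1.0, 0.0], [-0.0, 0.0, -1.0]]
force: [-0.6, 1.2, -0.6]
opening: 0.198
grasp_force: 30.0
```

{"fn": "play_rows", "kwargs": {
  "motion": [
    [[0.0006,-0.0035,0,0,0,0],[0.0015,-0.007,0,0,0,0]]
  ]
}}

```text
time_s: 15.87
position: [0.5576, -0.2095, 0.0812]
tcp_rot: [[-1.0, 0.005, 0.003], [0.005, 1.0, 0.009], [-0.003, 0.009, -1.0]]
force: [10.0, 24.6, 2.1]
opening: 0.197
grasp_force: 30.0
```

Force of 25 N against the motion: that's the stop. I'll hold there briefly.

{"fn": "play_rows", "kwargs": {
  "motion": [
    [[0,0,0,0,0,0],[0,0,0,0,0,0],[0,0,0,0,0,0]]
  ]
}}

```text
time_s: 16.12
position: [0.5577, -0.2092, 0.0812]
tcp_rot: [[-1.0, 0.003, 0.002], [0.003, 1.0, 0.008], [-0.002, 0.008, -1.0]]
force: [6.6, 15.6, 1.0]
opening: 0.199
grasp_force: 30.0
```

Run:
```python
from h import *
c=imaging.capture("top");d=imaging.capture("scene")
s=bot.read_state();print(s["position"],s["force"],s["opening"],s["grasp_force"])
for k in("top","scene"):print(k,[(r["confidence"],np.round(r["at"],4).tolist()) for r in finder.recognise(k,"handle")])
cv2.imwrite("pics/e.png",cv2.resize(d["frame"][180:300,130:260][:,:,::-1],(650,600),interpolation=cv2.INTER_CUBIC))
```

```text
[ 0.55774092 -0.20924923  0.08121499] [ 5.39905167 14.63856773  1.34130389] 0.19476973769986633 30.000085935462266
top []
scene []
```

View pics/e.png

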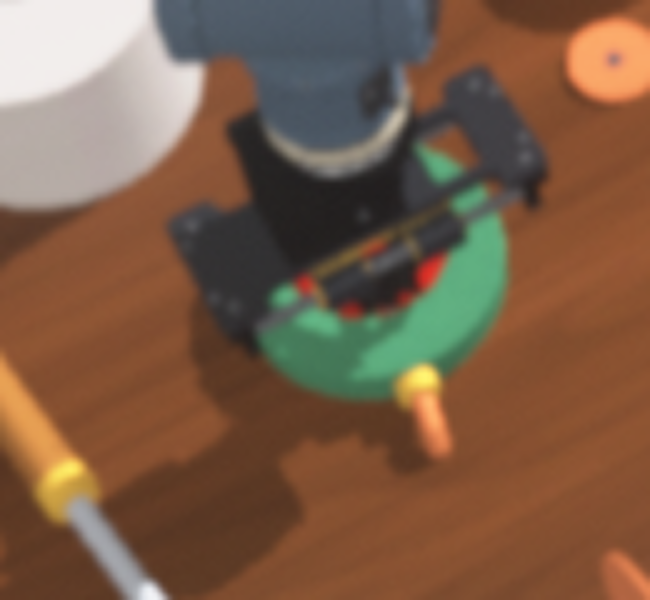

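The picture shows the gripper on the handle at the right-front of the wheel with nothing else touching, so this is the stop, at a handle angle of about -10°. Next I plan the two turns back.

```bash
for i in 0 1 2 3 4 5; do python3 - <<E
import subprocess
a=-16.3+$i*121.2;print(round(a,1),subprocess.getoutput(f"python3 arc.py {a} {a+121.2} 8"))
E
done
```

```text
-16.3 [[[-0.0018, 0.0117, 0, 0, 0, 0], [-0.0005, 0.0235, 0, 0, 0, 0], [0.0039, 0.0345, 0, 0, 0, 0], [0.011, 0.0441, 0, 0, 0, 0], [0.0203, 0.0514, 0, 0, 0, 0], [0.0312, 0.056, 0, 0, 0, 0], [0.043, 0.0576, 0, 0, 0, 0], [0.0548, 0.0561, 0, 0, 0, 0]]]
104.9 [[[0.011, -0.0045, 0, 0, 0, 0], [0.0204, -0.0118, 0, 0, 0, 0], [0.0275, -0.0212, 0, 0, 0, 0], [0.032, -0.0322, 0, 0, 0, 0], [0.0334, -0.044, 0, 0, 0, 0], [0.0317, -0.0557, 0, 0, 0, 0], [0.027, -0.0666, 0, 0, 0, 0], [0.0196, -0.0759, 0, 0, 0, 0]]]
226.1 [[[-0.0096, -0.007, 0, 0, 0, 0], [-0.0206, -0.0113, 0, 0, 0, 0], [-0.0324, -0.0126, 0, 0, 0, 0], [-0.0441, -0.0107, 0, 0, 0, 0], [-0.0549, -0.0058, 0, 0, 0, 0], [-0.0641, 0.0017, 0, 0, 0, 0], [-0.071, 0.0114, 0, 0, 0, 0], [-0.0751, 0.0225, 0, 0, 0, 0]]]
347.3 [[[-0.0011, 0.0118, 0, 0, 0, 0], [0.001, 0.0235, 0, 0, 0, 0], [0.0061, 0.0342, 0, 0, 0, 0], [0.0137, 0.0433, 0, 0, 0, 0], [0.0235, 0.05, 0, 0, 0, 0], [0.0347, 0.0539, 0, 0, 0, 0], [0.0465, 0.0548, 0, 0, 0, 0], [0.0582, 0.0526, 0, 0, 0, 0]]]
468.5 [[[0.0107, -0.0052, 0, 0, 0, 0], [0.0196, -0.013, 0, 0, 0, 0], [0.0261, -0.0229, 0, 0, 0, 0], [0.0299, -0.0342, 0, 0, 0, 0], [0.0306, -0.046, 0, 0, 0, 0], [0.0282, -0.0576, 0, 0, 0, 0], [0.0228, -0.0682, 0, 0, 0, 0], [0.0148, -0.077, 0, 0, 0, 0]]]
589.7 [[[-0.01, -0.0064, 0, 0, 0, 0], [-0.0213, -0.01, 0, 0, 0, 0], [-0.0331, -0.0105, 0, 0, 0, 0], [-0.0447, -0.0079, 0, 0, 0, 0], [-0.0552, -0.0023, 0, 0, 0, 0], [-0.0639, 0.0058, 0, 0, 0, 0], [-0.0701, 0.0158, 0, 0, 0, 0], [-0.0735, 0.0272, 0, 0, 0, 0]]]
```

{"fn": "play_rows", "kwargs": {
  "motion": [
    [[-0.0018,0.0117,0,0,0,0],[-0.0005,0.0235,0,0,0,0],[0.0039,0.0345,0,0,0,0],[0.011,0.0441,0,0,0,0],[0.0203,0.0514,0,0,0,0],[0.0312,0.056,0,0,0,0],[0.043,0.0576,0,0,0,0],[0.0548,0.0561,0,0,0,0]]
  ]
}}

```text
time_s: 16.98
position: [0.5028, -0.1579, 0.0813]
tcp_rot: [[-1.0, -0.0, 0.005], [-0.0, 1.0, -0.002], [-0.005, -0.002, -1.0]]
force: [2.9, -3.3, -7.1]
opening: 0.193
grasp_force: 30.0
```

Tracking well, with low forces.

{"fn": "play_rows", "kwargs": {
  "motion": [
    [[0.011,-0.0045,0,0,0,0],[0.0204,-0.0118,0,0,0,0],[0.0275,-0.0212,0,0,0,0],[0.032,-0.0322,0,0,0,0],[0.0334,-0.044,0,0,0,0],[0.0317,-0.0557,0,0,0,0],[0.027,-0.0666,0,0,0,0],[0.0196,-0.0759,0,0,0,0]]
  ]
}}

```text
time_s: 17.65
position: [0.4807, -0.2329, 0.0812]
tcp_rot: [[-1.0, 0.003, -0.002], [0.003, 1.0, 0.005], [0.002, 0.005, -1.0]]
force: [3.9, 8.4, 0.3]
opening: 0.195
grasp_force: 30.0
```

{"fn": "play_rows", "kwargs": {
  "motion": [
    [[-0.0096,-0.007,0,0,0,0],[-0.0206,-0.0113,0,0,0,0],[-0.0324,-0.0126,0,0,0,0],[-0.0441,-0.0107,0,0,0,0],[-0.0549,-0.0058,0,0,0,0],[-0.0641,0.0017,0,0,0,0],[-0.071,0.0114,0,0,0,0],[-0.0751,0.0225,0,0,0,0]]
  ]
}}

```text
time_s: 18.32
position: [0.5576, -0.2112, 0.0812]
tcp_rot: [[-1.0, 0.0, -0.0], [0.0, 1.0, -0.001], [0.0, -0.001, -1.0]]
force: [-3.5, -4.8, 0.2]
opening: 0.198
grasp_force: 30.0
```

{"fn": "play_rows", "kwargs": {
  "motion": [
    [[0,0,0,0,0,0]]
  ]
}}

```text
time_s: 18.4
position: [0.558, -0.2085, 0.0813]
tcp_rot: [[-1.0, -0.002, 0.001], [-0.002, 1.0, 0.001], [-0.001, 0.001, -1.0]]
force: [0.9, -0.7, -1.9]
opening: 0.195
grasp_force: 30.0
```

{"fn": "play_rows", "kwargs": {
  "motion": [
    [[-0.0011,0.0118,0,0,0,0],[0.001,0.0235,0,0,0,0],[0.0061,0.0342,0,0,0,0],[0.0137,0.0433,0,0,0,0],[0.0235,0.05,0,0,0,0],[0.0347,0.0539,0,0,0,0],[0.0465,0.0548,0,0,0,0],[0.0582,0.0526,0,0,0,0]]
  ]
}}

```text
time_s: 19.07
position: [0.5008, -0.1584, 0.0813]
tcp_rot: [[-1.0, -0.0, 0.006], [-0.0, 1.0, -0.002], [-0.006, -0.002, -1.0]]
force: [5.3, -3.7, -7.8]
opening: 0.195
grasp_force: 30.0
```

{"fn": "play_rows", "kwargs": {
  "motion": [
    [[0.0107,-0.0052,0,0,0,0],[0.0196,-0.013,0,0,0,0],[0.0261,-0.0229,0,0,0,0],[0.0299,-0.0342,0,0,0,0],[0.0306,-0.046,0,0,0,0],[0.0282,-0.0576,0,0,0,0],[0.0228,-0.0682,0,0,0,0],[0.0148,-0.077,0,0,0,0]]
  ]
}}

```text
time_s: 19.73
position: [0.4813, -0.2332, 0.0812]
tcp_rot: [[-1.0, -0.0, -0.007], [-0.0, 1.0, 0.005], [0.006, 0.005, -1.0]]
force: [-5.0, 2.8, 3.2]
opening: 0.195
grasp_force: 30.0
```

{"fn": "play_rows", "kwargs": {
  "motion": [
    [[-0.01,-0.0064,0,0,0,0],[-0.0213,-0.01,0,0,0,0],[-0.0331,-0.0105,0,0,0,0],[-0.0447,-0.0079,0,0,0,0],[-0.0552,-0.0023,0,0,0,0],[-0.0639,0.0058,0,0,0,0],[-0.0701,0.0158,0,0,0,0],[-0.0735,0.0272,0,0,0,0]]
  ]
}}

```text
time_s: 20.4
position: [0.558, -0.2093, 0.0812]
tcp_rot: [[-1.0, -0.001, -0.0], [-0.001, 1.0, -0.002], [0.0, -0.002, -1.0]]
force: [-3.9, -4.7, -0.3]
opening: 0.198
grasp_force: 30.0
```

{"fn": "play_rows", "kwargs": {
  "motion": [
    [[0,0,0,0,0,0],[0,0,0,0,0,0],[0,0,0,0,0,0],[0,0,0,0,0,0],[0,0,0,0,0,0],[0,0,0,0,0,0],[0,0,0,0,0,0],[0,0,0,0,0,0]]
  ]
}}

```text
time_s: 21.07
position: [0.5579, -0.209, 0.0813]
tcp_rot: [[-1.0, 0.0, 0.001], [0.0, 1.0, -0.001], [-0.001, -0.001, -1.0]]
force: [0.2, -3.0, -2.6]
opening: 0.193
grasp_force: 30.0
```

Run:
```python
from h import *
c=imaging.capture("top");d=imaging.capture("scene")
s=bot.read_state();print(s["time_s"],s["position"],s["force"],s["opening"],s["grasp_force"])
cv2.imwrite("pics/f.png",d["frame"][:,:,::-1])
```

```text
21.1667 [ 0.5578746  -0.20900333  0.08129404] [ 1.83935535 -2.96192343 -3.18573747] 0.19658857365241228 29.999428109731525
```

View pics/f.png

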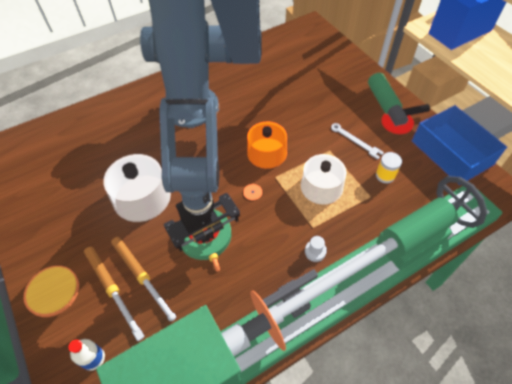

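The picture shows the cover on the mat at (323,180) and the gripper still on the wheel. The TCP is within 0.3 mm of where it was at the stop, two turns on, and the grip is 30 N.

```bash
python3 -c "
from rig import bot
print(bot.hand_in())"
```

```text
the job is handed in; nothing more can be done
None
```

I handed the job in at about 21 s; no verdict came back. The cover stands upright on the cork mat, and the wheel was closed to its stop, then opened two full turns by arm position. The gripper still holds the handle at 30 N.

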